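Sort stripped laptop parts into their trays

TASK

Sort the five stripped laptop parts lying loose on the bench into the three trays, each into the tray that already holds one piece of its kind: two battery packs, one hard drive and two copper coolers. Lower each part to the tray's floor and let it go there: every part must end lying flat on the floor of its tray, the same way up as now and not resting on another piece. Do not drop or throw any of them.

Things in the scene. Friction and masses are not known exactly. Their poses are not given: they have to be found in the camera images.
- battery_a: one of two identical loose laptop battery packs: a grey plastic block 135 x 42 x 20 mm (along its x, y, z), white sticker on top; about 0.2 kg. Origin at the centre of its underside, x along its length, z up. Grip it across the 42 mm width (along y) at the middle.
- battery_b: one of two identical loose laptop battery packs: a grey plastic block 135 x 42 x 20 mm (along its x, y, z), white sticker on top; about 0.2 kg. Origin at the centre of its underside, x along its length, z up. Grip it across the 42 mm width (along y) at the middle.
- drive_a: the single loose laptop hard drive: a flat aluminium box 100 x 70 x 9.5 mm (x, y, z) with a white label and a round raised steel disc on top; about 0.1 kg. Origin at the centre of its underside, x along its length, z up. Grip it across the 70 mm width (along y) at the middle.
- heatsink_a: one of two like laptop coolers, copper pipes and plate, 0.09 kg, 129 mm long (x). Origin: centre of its underside, z up. Grey finned block 24 x 50 x 13 mm (x, y, z) at x -64 to -40 mm; plate 40 x 40 x 4 mm at x 25 to 65; along the middle a pair of pipes, together 16 mm wide (y), 4 to 11 mm above the underside. Grip the bare pipes at the origin (along y), where it balances.
- heatsink_b: one of two like laptop coolers, copper pipes and plate, 0.09 kg, 129 mm long (x). Origin: centre of its underside, z up. Grey finned block 24 x 50 x 13 mm (x, y, z) at x -64 to -40 mm; plate 40 x 40 x 4 mm at x 25 to 65; along the middle a pair of pipes, together 16 mm wide (y), 4 to 11 mm above the underside. Grip the bare pipes at the origin (along y), where it balances.
- tray_battery: the tray holding one battery pack. Cream open tray, fixed, as the other two: outside 240 x 173 x 50 mm (x, y, z), walls and floor 4 mm, rim 7 mm wider all round. Origin: centre of its underside (floor's top 4 mm above), z up, x within 0.12 rad of world x. The battery pack in it is loose, lies with its length along the tray's y, covers tray x = 66 to 110 mm; the rest is empty.
- tray_drive: the tray holding one hard drive. Cream open tray, fixed, as the other two: outside 240 x 173 x 50 mm (x, y, z), walls and floor 4 mm, rim 7 mm wider all round. Origin: centre of its underside (floor's top 4 mm above), z up, x within 0.12 rad of world x. The hard drive in it is loose, lies with its length along the tray's y, covers tray x = 39 to 111 mm; the rest is empty.
- tray_heatsink: the tray holding one copper cooler. Cream open tray, fixed, as the other two: outside 240 x 173 x 50 mm (x, y, z), walls and floor 4 mm, rim 7 mm wider all round. Origin: centre of its underside (floor's top 4 mm above), z up, x within 0.12 rad of world x. The copper cooler in it is loose, lies with its length along the tray's y, covers tray x = 60 to 112 mm; the rest is empty.
Things that resemble listed ones, but are neither listed nor needed, are in the scene too. Leave any green look-alike of the heatsink_a alone.

How it is judged (in metres and radians):
At the end, for the whole second after the job is handed in: Each of the five loose parts lies at rest and let go within the inner walls of the tray that holds its own kind, flat on that tray's floor (underside within 2.5 mm of the floor at its origin, tilted less than 0.03 rad, same way up as at the start) (x of battery_a in the frame of tray_battery between -0.112 and 0.112 m and y of battery_a in the frame of tray_battery between -0.08 and 0.08 m and z of battery_a in the frame of tray_battery between 0 and 0.0065 m and angle between each of battery_a, battery_b, drive_a, heatsink_a, heatsink_b's own z axis and vertical below 0.03 rad and linear speed of each of battery_a, battery_b, drive_a, heatsink_a, heatsink_b below 0.02 m/s and x of battery_b in the frame of tray_battery between -0.112 and 0.112 m and y of battery_b in the frame of tray_battery between -0.08 and 0.08 m and z of battery_b in the frame of tray_battery between 0 and 0.0065 m and x of drive_a in the frame of tray_drive between -0.112 and 0.112 m and y of drive_a in the frame of tray_drive between -0.08 and 0.08 m and z of drive_a in the frame of tray_drive between 0 and 0.0065 m and x of heatsink_a in the frame of tray_heatsink between -0.112 and 0.112 m and y of heatsink_a in the frame of tray_heatsink between -0.08 and 0.08 m and z of heatsink_a in the frame of tray_heatsink between 0 and 0.0065 m and x of heatsink_b in the frame of tray_heatsink between -0.112 and 0.112 m and y of heatsink_b in the frame of tray_heatsink between -0.08 and 0.08 m and z of heatsink_b in the frame of tray_heatsink between 0 and 0.0065 m); the robot touches nothing.
It fails at once if battery_a is dropped or thrown (moves faster than 0.6 m/s without being held by the fingers) (linear speed of battery_a above 0.6 m/s and contact force between battery_a and the fingers below 0.05 N).
It fails at once if battery_b is dropped or thrown (moves faster than 0.6 m/s without being held by the fingers) (linear speed of battery_b above 0.6 m/s and contact force between battery_b and the fingers below 0.05 N).
It fails at once if drive_a is dropped or thrown (moves faster than 0.6 m/s without being held by the fingers) (linear speed of drive_a above 0.6 m/s and contact force between drive_a and the fingers below 0.05 N).
It fails at once if heatsink_a is dropped or thrown (moves faster than 0.6 m/s without being held by the fingers) (linear speed of heatsink_a above 0.6 m/s and contact force between heatsink_a and the fingers below 0.05 N).
It fails at once if heatsink_b is dropped or thrown (moves faster than 0.6 m/s without being held by the fingers) (linear speed of heatsink_b above 0.6 m/s and contact force between heatsink_b and the fingers below 0.05 N).
It also fails if it takes over 136 s, if anything falls off the work surface, if the arm or the gripper's body presses on something with over 40 N, if the wrist force passes 120 N, or if a joint passes its speed limit or range.

ROBOT

A 6-joint arm with a two-finger parallel gripper is mounted at the origin on the work surface. World frame = base frame: x ahead of the robot, y to its left, z up, the work surface at z = 0. Lengths are in mm, angles in rad, forces in N, time in s.
With the tool pointing down it reaches from about 150 to 775 mm from the base axis. Payload 6.1 kg.
Tool frame: the origin (TCP) lies midway between the tips of the shut fingers; the grasp point (between the pads) lies behind it (ctrl.tcp_to_grasp is the z of the grasp point in the tool frame, in mm); z points along the fingers, y is the line along which they close (so a half turn about z gives the same grasp; the last joint's range is limited). The gripper opens to 85 mm and grips with 20 to 120 N. Pads are 22 mm wide; open, the fingers measure 114 mm over their backs; the gripper's body (76 mm by 85 mm) begins 54 mm behind the grasp point. The pads swing forward as they close: fully open they stand 13 mm farther back than shut.
Start: joints at [1.335, 0.126, -0.04, 1.405, 0, 1.571], TCP at [122.645, 510.457, 231.295] pointing down, gripper open.
Joint ranges: [-2.72, 2.72], [-0.95, 1.95], [-1.27, 1.35], [-1.78, 2.02], [-1.46, 1.47], [-3.14, 3.14]. Speed limits (rad/s): [2.39, 2.39, 3.01, 3.14, 3.14, 3.14].

INTERFACE

Orientations are given as a unit quaternion [w, x, y, z].
In Python, from cell import ctrl, vision, ticket gives the robot as it stands. The module is installed in compiled form; this text tells all that it offers.
- The arm moves only by the tool carry_out, never from a script. Its argument "motion" is one flat list of numbers, 7 for each row, row after row: the turn, a rotation vector about the tool's x, y, z in degrees, then the shift along the tool's x, y, z in m, then the finger opening in m, from 0 to 0.0854. A call has 1 to 12 rows; each row is the pose to reach, as a shift and turn from the pose commanded when the call began, along the tool's axes at that moment; what a row does not reach only later rows make up. A row lasts 1/8 s, in which the tool goes at most 62.5 mm and 10.7 degrees, less where a joint would pass 70% of its speed; a pose out of reach is approached as far as the arm can. A call with a gripper value outside its range is refused whole. The fingers move at their own pace and stop on an object; "grip_force" is the grip in N (left out, the last holds). Time passes only in rows, so rows that repeat a pose let the fingers close. It gives the time, the measured TCP pose, the force, the opening and the grip force at its end, in the units of the state.
- ctrl.state(): the state, without advancing time (a new reading comes with each control period).
- vision.grab_frame(name): name is "scene" or "top" or "wrist"; returns the picture (480x640x3 uint8, blue, green, red); there is no depth.
- vision.calibration(name): a dict with "camera_matrix" (3x3 intrinsics, pixels), "dist" ([k1, k2, p1, p2, k3] as OpenCV has them; the pictures are not rectified), "pose" (4x4, takes a point from camera to world coordinates); the wrist camera has in their place "hand_eye" (4x4, takes a point from camera to tool coordinates, whose origin is the TCP and whose axes are the flange's). Camera axes: x right, y up, looking along -z (the intrinsics and any distortion apply to the point x, -y, -z); pixel columns grow to the right and rows downward; lengths in mm; the calibration is good to about 2 mm. A picture is of the moment at which its call begins: read the wrist's pose just before it. calibration takes no time and is no camera call.
- ticket.close_job(): hands the job in; it is judged then, once.
The state is a dict: "time_s": time; "qpos": joint angles; "qvel": joint speeds; "joint_torque": joint torques, N m; "tool_pos": TCP position; "eef_rot": TCP orientation; "force": force on the tool from outside, world axes, zero at the start; "moment": the same for the moment, N m; "finger_gap": opening from 0.0 (shut) to 1.0 (fully open); "grasp_force": force on a finger pad.
Only numpy, scipy, OpenCV 4.12 (cv2) and the standard library are available. Lean on these libraries where they do the work, as an engineer would, in place of code of your own. Each camera call takes 0.05 s, during which the arm holds its last target. There are 200 camera calls.

## Working session

There is one attempt and no reset: what is moved stays moved. The work goes in short steps, Python scripts to look and compute and a tool call to move; the robot and the scene stay as the last step left them, time stands still between calls to the robot, and variables do not carry over. Pictures are saved under pics/ and viewed, at most 14 in all, crops included, and the job is handed in when it is done.

Besides the shell and the picture viewer there is one more tool, called after ">>>" as name(argument=value, ...), one argument or row to a line, values as JSON. carry_out: Moves the arm, as the interface text tells. Its arguments: {"type":"object","properties":{"motion":{"type":"array"},"grip_force":{"type":"number"}},"required":["motion"]}

```bash
mkdir -p pics
python3 - <<'E'
from cell import ctrl, vision
import cv2, numpy as np
np.set_printoptions(precision=4,suppress=True)
s=ctrl.state()
for k in s: print(k,np.array(s[k]))
print(ctrl.tcp_to_grasp)
for n in ("scene","top","wrist"):
    c=vision.calibration(n)
    for k in c: print(n,k,np.array(c[k]).tolist())
for n in ("top","scene"):
    cv2.imwrite(f"pics/{n}0.png",vision.grab_frame(n))
E
```

```text
time_s 0.0
qpos [ 1.335   0.1264 -0.0406  1.4054 -0.      1.5708]
qvel [ 0.0001 -0.0007 -0.0002 -0.0006  0.0005 -0.0001]
joint_torque [  0.0002 -43.5908  35.2929   0.0173  -0.      -0.    ]
tool_pos [122.578  510.0863 230.5213]
eef_rot [-0.0001  0.1176  0.9931 -0.0008]
force [-0.3878  0.3268  0.6391]
moment [-0.0198 -0.0241 -0.0078]
grasp_force 0.0
finger_gap 1.0000351211306568
-18.700000000000003
scene camera_matrix [[505.04142865408323, 0.0, 315.71641007677647], [0.0, 505.04142865408323, 231.49100955820597], [0.0, 0.0, 1.0]]
scene dist [-0.11663154259688989, 0.0, 0.0, 0.0, 0.0]
scene pose [[-0.23257852326267545, -0.6939301624902682, 0.681445639873925, 1056.2223444559131], [0.972448235490516, -0.15449324082322038, 0.17457453374224052, 145.72920706645527], [-0.01586378921744006, 0.7032728973351443, 0.7107429718720378, 671.889042243634], [0.0, 0.0, 0.0, 1.0]]
top camera_matrix [[499.8656538948644, 0.0, 324.60928239703503], [0.0, 499.8656538948644, 238.15453102634666], [0.0, 0.0, 1.0]]
top dist [-0.03968884282011537, 0.0, 0.0, 0.0, 0.0]
top pose [[0.011061898841675664, 0.9882877081820766, -0.15220065785086095, 317.5371985502801], [-0.9998904840887568, 0.012428990763941475, 0.008033680186625583, -8.241895687354349], [0.009831287950602174, 0.1520951216995738, 0.9883169631916797, 1083.5912729205008], [0.0, 0.0, 0.0, 1.0]]
wrist camera_matrix [[362.7232541377161, 0.0, 322.9233142621629], [0.0, 362.7232541377161, 240.70803495008863], [0.0, 0.0, 1.0]]
wrist dist [-0.017294460585006763, 0.0, 0.0, 0.0, 0.0]
wrist hand_eye [[-0.0005998573992150773, 0.9654683212962896, 0.2605197895447194, 65.82249868958267], [0.999999691393252, 0.00044697359527646184, 0.0006460866857517979, 0.9369254021408535], [0.0005073307609311399, 0.2605200967064335, -0.9654682914666691, -142.49846805732722], [0.0, 0.0, 0.0, 1.0]]
```

View pics/top0.png

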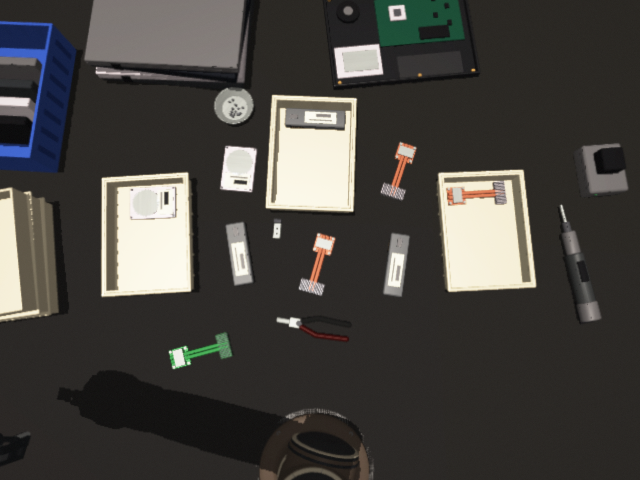

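View pics/scene0.png

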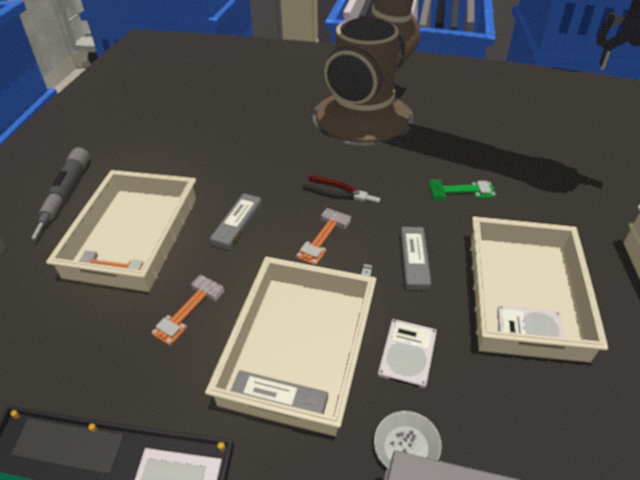

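The top view shows the loose parts as follows, by pixel position:
- **Batteries:** (240,253) and (396,264).
- **Drive:** (238,169).
- **Coolers:** (318,264) and (399,171), with the plate end towards the top.
- **Trays:** drive tray (147,235), battery tray (311,153), heatsink tray (487,230).
- **Green decoy:** (200,350).

The scene view agrees. Next I fit silhouette models to the images.

```bash
cat > h.py <<'E'
import numpy as np, cv2
from scipy.optimize import minimize
from scipy.spatial.transform import Rotation as R
from cell import ctrl, vision
np.set_printoptions(precision=2,suppress=True)
def box(x0,x1,y0,y1,z0,z1): return np.array([[x,y,z] for x in(x0,x1) for y in(y0,y1) for z in(z0,z1)],float)
M={'battery':[box(-67.5,67.5,-21,21,0,20)],'drive':[box(-50,50,-35,35,0,9.5)],
 'heatsink':[box(-64,-40,-25,25,0,13),box(25,65,-20,20,0,4),box(-50,50,-8,8,4,11)],
 'tray':[np.vstack([box(-120,120,-86.5,86.5,0,50),box(-127,127,-93.5,93.5,47,50)])]}
def campose(n):
    c=vision.calibration(n)
    if 'pose' in c: T=np.array(c['pose'])
    else:
        s=ctrl.state(); q=np.array(s['eef_rot']); A=np.eye(4)
        A[:3,:3]=R.from_quat(q[[1,2,3,0]]).as_matrix(); A[:3,3]=s['tool_pos']; T=A@np.array(c['hand_eye'])
    T=T@np.diag([1,-1,-1,1.]); return T,np.array(c['camera_matrix']),np.array(c['dist'])
def proj(P,cam):
    T,K,d=cam; W=np.linalg.inv(T)
    return cv2.projectPoints(np.asarray(P,float),cv2.Rodrigues(W[:3,:3])[0],W[:3,3],K,d)[0][:,0]
def back(uv,z,cam):
    T,K,d=cam; p=cv2.undistortPoints(np.array([[uv]],float),K,d)[0,0]
    r=T[:3,:3]@np.array([p[0],p[1],1]); return T[:3,3]+r*(z-T[2,3])/r[2]
def place(P,x,y,a,z=0): return R.from_euler('z',a).apply(P)+[x,y,z]
S=4
def sil(kind,p,cam,shape,z=0):
    m=np.zeros((shape[0]*S,shape[1]*S),np.uint8)
    for b in M[kind]:
        q=proj(place(b,*p,z),cam)*S+S/2-.5
        cv2.fillConvexPoly(m,cv2.convexHull(np.round(q).astype(np.int32)),1)
    return m
def fit(img,cam,kind,p0,th,z=0,pad=25):
    g=cv2.GaussianBlur(img,(3,3),0).max(2)
    m=(cv2.resize(g,None,fx=S,fy=S,interpolation=cv2.INTER_LINEAR)>th).astype(np.uint8)
    near=cv2.dilate(sil(kind,p0,cam,g.shape,z),np.ones((pad*S//2*2+1,)*2))
    m=cv2.morphologyEx(m,cv2.MORPH_CLOSE,np.ones((13,13)))
    n,l=cv2.connectedComponents(m*near)
    ov=np.bincount(l[(sil(kind,p0,cam,g.shape,z)>0)&(l>0)],minlength=n); k=ov.argmax()
    c,_=cv2.findContours((l==k).astype(np.uint8),cv2.RETR_EXTERNAL,cv2.CHAIN_APPROX_NONE)
    m=cv2.drawContours(np.zeros_like(m),c,-1,1,-1)
    f=lambda p:float((sil(kind,p,cam,g.shape,z)!=m).sum())
    best=None; p=np.array(p0,float)
    for st in (15,4):
        s0=np.vstack([p,p+[st,0,0],p+[0,st,0],p+[0,0,st*.01]])
        r=minimize(f,p,method='Nelder-Mead',options=dict(initial_simplex=s0,xatol=.05,fatol=2)); p=r.x
    return p,r.fun/m.sum()
def draw(img,cam,kind,p,z=0):
    for b in M[kind]:
        cv2.polylines(img,[cv2.convexHull(np.round(proj(place(b,*p,z),cam)).astype(np.int32))],True,(255,255,0),1)
E
cat > m1.py <<'E'
from h import *
img=cv2.imread('pics/top0.png'); cam=campose('top'); o=cv2.resize(img,None,fx=1,fy=1)
L={'batt1':('battery',(240,253),(232,224)),'batt2':('battery',(396,264),(401,235)),'drive':('drive',(238,169),(241,148)),
'hs1':('heatsink',(318,264),(324,243)),'hs2':('heatsink',(399,171),(406,151)),
'tD':('tray',(147,235),None),'tB':('tray',(311,153),None),'tH':('tray',(487,230),None)}
print(img[300:305,200].max(1), img[228:232,246:250].max(2))
for k,(kind,uv,d) in L.items():
    z={'battery':15,'drive':9,'heatsink':8,'tray':25}[kind]
    c=back(uv,z,cam); a=0.
    if d: v=back(d,z,cam)-c; a=np.arctan2(v[1],v[0])
    p,e=fit(img,cam,kind,[c[0],c[1],a],48); print(k,p,round(e,3)); draw(o,cam,kind,p)
cv2.imwrite('pics/fit0.png',cv2.resize(o[70:320,80:560],None,fx=1.66,fy=1.66))
E
python3 m1.py
```

```text
[42 44 44 44 46] [[31 39 44 43]
 [32 41 42 45]
 [36 39 44 44]
 [38 34 41 44]]
batt1 [447.37 168.91   0.18] 0.04
batt2 [ 427.37 -171.94   -0.14] 0.065
drive [637.63 177.54  -0.08] 0.149
hs1 [428.49  -4.58  -0.26] 0.294
hs2 [ 639.47 -182.24   -0.25] 0.259
tD [482.28 362.7    0.07] 0.047
tB [666.1   14.04  -0.01] 0.051
tH [ 499.96 -359.86    0.06] 0.058
```

View pics/fit0.png

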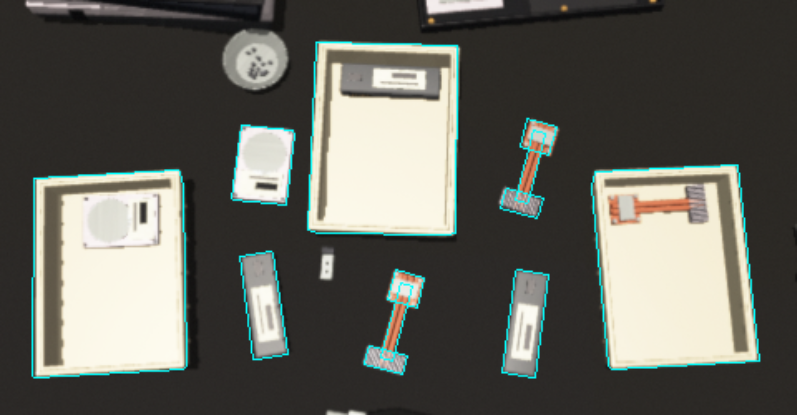

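Every overlay sits tightly on its part: batteries, drive, both coolers and the three trays. The first move is to battery 1.

```bash
cat > p.py <<'E'
# commanded pose kept as x,y,z (mm), t = world yaw of tool y; tool z straight down
import sys, json, os, numpy as np
F='cmd.json'
c=json.load(open(F)) if os.path.exists(F) else [122.645,510.457,231.295,1.335]
def ax(t): return np.array([[-np.sin(t),np.cos(t),0],[np.cos(t),np.sin(t),0],[0,0,-1]])
def plan(c,x,y,z,t):
    s=ax(c[3])@(np.array([x,y,z])-c[:3]); s=np.round(s/1000,4); r=round(-np.degrees(t-c[3]),1)
    n=list(np.array(c[:3])+ax(c[3]).T@s*1000)+[c[3]-np.radians(r)]
    print('turn z',r,'shift',s.tolist(),'rows>=%.1f'%max(abs(r)/10.7,np.linalg.norm(s)/.0625)); return n
if __name__=='__main__':   # each arg x,y,z,t ; chain of calls
    for a in sys.argv[1:]:
        c=plan(c,*[float(v) for v in a.split(',')])
    json.dump(c,open(F,'w'))
E
python3 p.py 447,169,150,1.75
```

```text
turn z -23.8 shift [-0.3951, -0.2562, 0.0813] rows>=7.6
```

>>> carry_out(
  motion=[0,0,-23.8,-0.3951,-0.2562,0.0813,0.0854,0,0,-23.8,-0.3951,-0.2562,0.0813,0.0854,0,0,-23.8,-0.3951,-0.2562,0.0813,0.0854,0,0,-23.8,-0.3951,-0.2562,0.0813,0.0854,0,0,-23.8,-0.3951,-0.2562,0.0813,0.0854,0,0,-23.8,-0.3951,-0.2562,0.0813,0.0854,0,0,-23.8,-0.3951,-0.2562,0.0813,0.0854,0,0,-23.8,-0.3951,-0.2562,0.0813,0.0854,0,0,-23.8,-0.3951,-0.2562,0.0813,0.0854,0,0,-23.8,-0.3951,-0.2562,0.0813,0.0854,0,0,-23.8,-0.3951,-0.2562,0.0813,0.0854],
  grip_force=60,
)

```text
time_s: 1.48
tool_pos: [446.3, 169.9, 150.2]
eef_rot: [-0.0, -0.09, 0.996, 0.0]
force: [-0.2, -0.0, -0.2]
finger_gap: 1.002
grasp_force: 0.0
```

```bash
cat > w.py <<'E'
# wrist look: kind x y a threshold [name]
import sys; from h import *
k=sys.argv[1]; p0=[float(v) for v in sys.argv[2:5]]; th=float(sys.argv[5])
cam=campose('wrist'); s=ctrl.state(); img=vision.grab_frame('wrist')
print('tcp',np.array(s['tool_pos']),'q',np.array(s['eef_rot']).round(4),'t',s['time_s'])
p,e=fit(img,cam,k,p0,th,z=float(sys.argv[7]) if len(sys.argv)>7 else 0,pad=40); print('fit',p,round(e,3))
if len(sys.argv)>6: draw(img,cam,k,p); cv2.imwrite('pics/'+sys.argv[6]+'.png',img)
E
python3 w.py battery 447.4 168.9 .18 60 w1
```

```text
tcp [446.33 169.87 150.17] q [-0.   -0.09  1.    0.  ] t 1.475
fit [445.11 169.09   0.18] 0.228
```

View pics/w1.png

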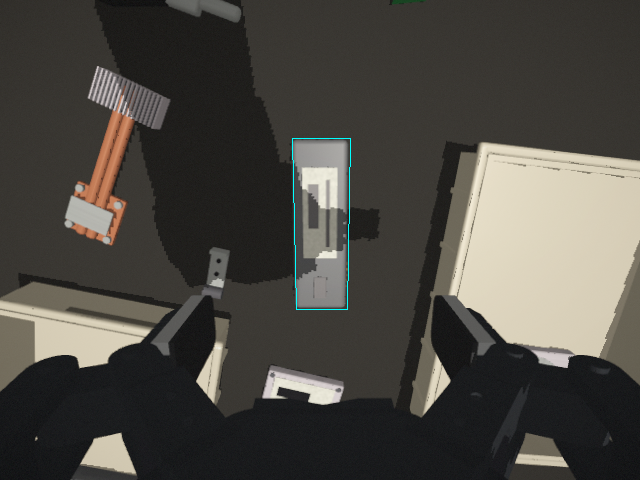

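The wrist view shows battery 1 at about (322,224), with the overlay exact, and it agrees with the top fit to 2 mm.

```bash
python3 p.py 446,168.5,3,1.75 604,14.7,100,3.13
```

```text
turn z 0.0 shift [0.001, -0.0004, 0.147] rows>=2.4
turn z -79.0 shift [-0.1279, -0.1795, -0.097] rows>=7.4
```

>>> carry_out(
  motion=[0,0,0,0.001,-0.0004,0.06,0.0854,0,0,0,0.001,-0.0004,0.11,0.0854,0,0,0,0.001,-0.0004,0.135,0.0854,0,0,0,0.001,-0.0004,0.147,0.0854,0,0,0,0.001,-0.0004,0.147,0.0854,0,0,0,0.001,-0.0004,0.147,0.03,0,0,0,0.001,-0.0004,0.147,0.03,0,0,0,0.001,-0.0004,0.147,0.03,0,0,0,0.001,-0.0004,0.147,0.03,0,0,0,0.001,-0.0004,0.147,0.03],
  grip_force=60,
)

```text
time_s: 2.78
tool_pos: [447.0, 168.7, 4.3]
eef_rot: [0.001, -0.09, 0.996, 0.0]
force: [-1.1, -0.7, 6.0]
finger_gap: 0.476
grasp_force: 61.8
```

>>> carry_out(
  motion=[0,0,0,0,0,-0.03,0.03,0,0,0,0,0,-0.08,0.03,0,0,-9,-0.015,-0.02,-0.097,0.03,0,0,-18,-0.03,-0.042,-0.097,0.03,0,0,-28,-0.047,-0.065,-0.097,0.03,0,0,-38,-0.063,-0.088,-0.097,0.03,0,0,-48,-0.078,-0.11,-0.097,0.03,0,0,-58,-0.094,-0.132,-0.097,0.03,0,0,-68,-0.11,-0.155,-0.097,0.03,0,0,-75,-0.122,-0.171,-0.097,0.03,0,0,-79,-0.1279,-0.1795,-0.097,0.03,0,0,-79,-0.1279,-0.1795,-0.097,0.03],
)

```text
time_s: 4.28
tool_pos: [604.1, 14.1, 99.6]
eef_rot: [-0.0, -0.702, 0.712, 0.0]
force: [0.1, 0.9, -2.6]
finger_gap: 0.475
grasp_force: 61.3
```

Run:
```python
from h import *
cam=campose('wrist'); s=ctrl.state(); img=vision.grab_frame('wrist')
print(s['tool_pos'],s['finger_gap'],s['grasp_force'])
draw(img,cam,'tray',(666.1,14.04,-.01))
M['inner']=[box(-116,116,-82.5,82.5,4,4)]; draw(img,cam,'inner',(666.1,14.04,-.01))
cv2.imwrite('pics/w2.png',img)
```

```text
[604.08  14.14  99.61] 0.47513793232431883 61.30309581756592
```

View pics/w2.png

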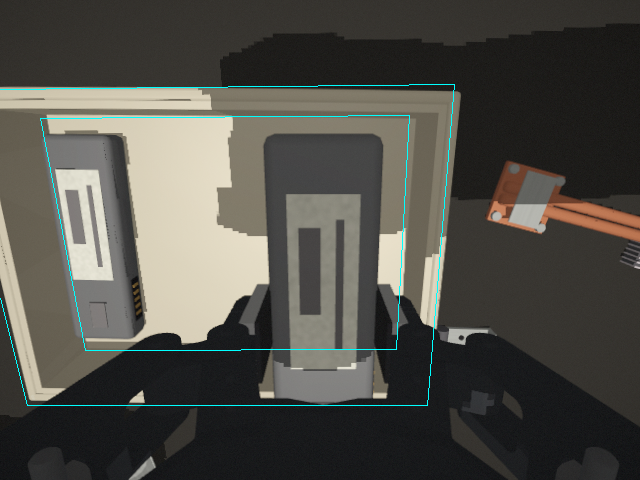

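The view shows the held battery inside the tray, clear of the walls and of the other pack. The tray overlay is within about 3 mm of the real rim, so I lower.

>>> carry_out(
  motion=[0,0,0,0,0,0.03,0.03,0,0,0,0,0,0.06,0.03,0,0,0,0,0,0.08,0.03,0,0,0,0,0,0.088,0.03,0,0,0,0,0,0.091,0.03,0,0,0,0,0,0.0925,0.03,0,0,0,0,0,0.0925,0.03],
)

```text
time_s: 5.2
tool_pos: [604.5, 14.8, 8.4]
eef_rot: [0.001, -0.703, 0.711, -0.0]
force: [0.3, 0.1, -1.4]
finger_gap: 0.478
grasp_force: 61.3
```

>>> carry_out(
  motion=[0,0,0,0,0,0.001,0.03,0,0,0,0,0,0.001,0.048,0,0,0,0,0,0.001,0.056,0,0,0,0,0,0.001,0.056,0,0,0,0,0,0.001,0.056,0,0,0,0,0,-0.02,0.056,0,0,0,0,0,-0.0625,0.056,0,0,0,0,0,-0.0925,0.056],
)

```text
time_s: 6.2
tool_pos: [604.3, 14.7, 101.6]
eef_rot: [0.0, -0.703, 0.711, -0.0]
force: [0.6, -0.3, -0.7]
finger_gap: 0.655
grasp_force: 0.0
```

```bash
python3 p.py 428,-172,150,1.43
python3 - <<'E'
from h import *
img=vision.grab_frame('wrist'); cv2.imwrite('pics/w3.png',img)
E
```

```text
turn z 97.4 shift [0.1889, 0.1736, -0.05] rows>=9.1
```

View pics/w3.png

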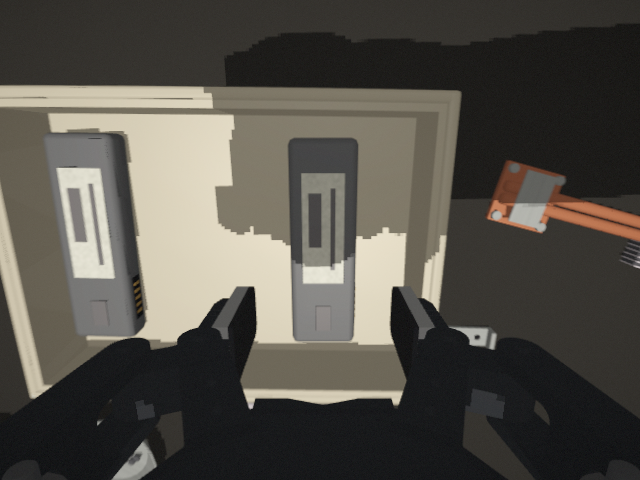

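Battery 1 lies flat at about (323,240) with clear space on both sides. Next is battery 2.

>>> carry_out(
  motion=[0,0,97.4,0.1889,0.1736,-0.05,0.0854,0,0,97.4,0.1889,0.1736,-0.05,0.0854,0,0,97.4,0.1889,0.1736,-0.05,0.0854,0,0,97.4,0.1889,0.1736,-0.05,0.0854,0,0,97.4,0.1889,0.1736,-0.05,0.0854,0,0,97.4,0.1889,0.1736,-0.05,0.0854,0,0,97.4,0.1889,0.1736,-0.05,0.0854,0,0,97.4,0.1889,0.1736,-0.05,0.0854,0,0,97.4,0.1889,0.1736,-0.05,0.0854,0,0,97.4,0.1889,0.1736,-0.05,0.0854,0,0,97.4,0.1889,0.1736,-0.05,0.0854,0,0,97.4,0.1889,0.1736,-0.05,0.0854],
)

```text
time_s: 7.75
tool_pos: [428.1, -172.0, 150.0]
eef_rot: [0.0, 0.07, 0.998, -0.0]
force: [-0.2, -0.4, -0.0]
finger_gap: 1.0
grasp_force: 0.0
```

```bash
python3 w.py battery 427.4 -172 -.14 60 w4; python3 p.py 427.4,-172,3,1.43 677,14,100,3.13
```

```text
tcp [ 428.06 -172.01  149.98] q [ 0.    0.07  1.   -0.  ] t 7.75
fit [ 426.4  -168.94   -0.15] 0.367
turn z -0.0 shift [0.0006, -0.0001, 0.147] rows>=2.4
turn z -97.4 shift [-0.2208, 0.2194, -0.097] rows>=9.1
```

>>> carry_out(
  motion=[0,0,0,0.0006,-0.0001,0.06,0.0854,0,0,0,0.0006,-0.0001,0.11,0.0854,0,0,0,0.0006,-0.0001,0.135,0.0854,0,0,0,0.0006,-0.0001,0.147,0.0854,0,0,0,0.0006,-0.0001,0.147,0.0854,0,0,0,0.0006,-0.0001,0.147,0.03,0,0,0,0.0006,-0.0001,0.147,0.03,0,0,0,0.0006,-0.0001,0.147,0.03,0,0,0,0.0006,-0.0001,0.147,0.03,0,0,0,0.0006,-0.0001,0.147,0.03],
)

```text
time_s: 9.05
tool_pos: [428.4, -172.4, 4.3]
eef_rot: [0.001, 0.071, 0.997, -0.0]
force: [-1.5, 0.6, 6.9]
finger_gap: 0.475
grasp_force: 61.8
```

>>> carry_out(
  motion=[0,0,0,0,0,-0.03,0.03,0,0,0,0,0,-0.08,0.03,0,0,-10,-0.022,0.022,-0.097,0.03,0,0,-20,-0.045,0.045,-0.097,0.03,0,0,-30,-0.068,0.068,-0.097,0.03,0,0,-40,-0.091,0.09,-0.097,0.03,0,0,-50,-0.114,0.113,-0.097,0.03,0,0,-60,-0.137,0.136,-0.097,0.03,0,0,-70,-0.16,0.159,-0.097,0.03,0,0,-80,-0.183,0.182,-0.097,0.03,0,0,-90,-0.205,0.204,-0.097,0.03,0,0,-97.4,-0.2208,0.2194,-0.097,0.03],
)

```text
time_s: 10.55
tool_pos: [677.6, 15.0, 99.4]
eef_rot: [-0.0, -0.705, 0.71, 0.0]
force: [1.0, -0.3, -2.0]
finger_gap: 0.476
grasp_force: 61.5
```

Run:
```python
from h import *
img=vision.grab_frame('wrist'); cv2.imwrite('pics/w5.png',img); s=ctrl.state()
print(np.array(s['tool_pos']),s['finger_gap'],s['force'])
```

```text
[679.37  16.45  99.08] 0.4745249037474996 [ 2.14  0.37 -1.5 ]
```

View pics/w5.png

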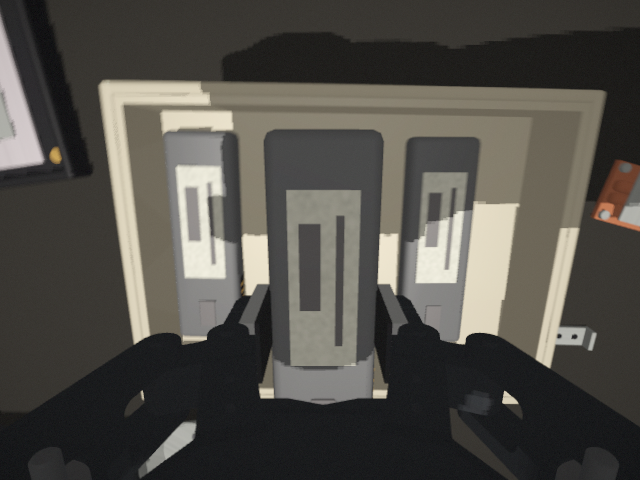

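The second pack hangs midway between the two in the tray (edges at columns 240 and 402, pack centre 324). I lower and release it.

>>> carry_out(
  motion=[0,0,0,0,0,0.03,0.03,0,0,0,0,0,0.06,0.03,0,0,0,0,0,0.08,0.03,0,0,0,0,0,0.088,0.03,0,0,0,0,0,0.091,0.03,0,0,0,0,0,0.0925,0.03,0,0,0,0,0,0.0935,0.03],
)

```text
time_s: 11.48
tool_pos: [677.5, 14.0, 8.3]
eef_rot: [0.001, -0.703, 0.712, -0.001]
force: [-4.0, -0.0, 9.0]
finger_gap: 0.473
grasp_force: 62.8
```

>>> carry_out(
  motion=[0,0,0,0,0,0,0.048,0,0,0,0,0,0,0.055,0,0,0,0,0,0,0.055,0,0,0,0,0,0,0.055,0,0,0,0,0,-0.02,0.055,0,0,0,0,0,-0.06,0.055,0,0,0,0,0,-0.0935,0.055],
)

```text
time_s: 12.35
tool_pos: [677.0, 14.0, 101.2]
eef_rot: [0.0, -0.703, 0.711, -0.0]
force: [0.8, 0.1, 0.0]
finger_gap: 0.64
grasp_force: 0.0
```

```bash
python3 p.py 637.6,177.5,150,1.49
```

```text
turn z 93.9 shift [-0.163, 0.0414, -0.05] rows>=8.8
```

>>> carry_out(
  motion=[0,0,93.9,-0.163,0.0414,-0.05,0.0854,0,0,93.9,-0.163,0.0414,-0.05,0.0854,0,0,93.9,-0.163,0.0414,-0.05,0.0854,0,0,93.9,-0.163,0.0414,-0.05,0.0854,0,0,93.9,-0.163,0.0414,-0.05,0.0854,0,0,93.9,-0.163,0.0414,-0.05,0.0854,0,0,93.9,-0.163,0.0414,-0.05,0.0854,0,0,93.9,-0.163,0.0414,-0.05,0.0854,0,0,93.9,-0.163,0.0414,-0.05,0.0854,0,0,93.9,-0.163,0.0414,-0.05,0.0854,0,0,93.9,-0.163,0.0414,-0.05,0.0854,0,0,93.9,-0.163,0.0414,-0.05,0.0854],
)

```text
time_s: 13.85
tool_pos: [637.6, 177.5, 150.0]
eef_rot: [0.0, 0.04, 0.999, 0.0]
force: [-0.5, 0.7, 0.6]
finger_gap: 1.004
grasp_force: 0.0
```

```bash
python3 w.py drive 637.6 177.5 -.08 60 w6
```

```text
tcp [637.6  177.5  149.99] q [0.   0.04 1.   0.  ] t 13.85
fit [636.21 177.71  -0.09] 0.03
```

View pics/w6.png

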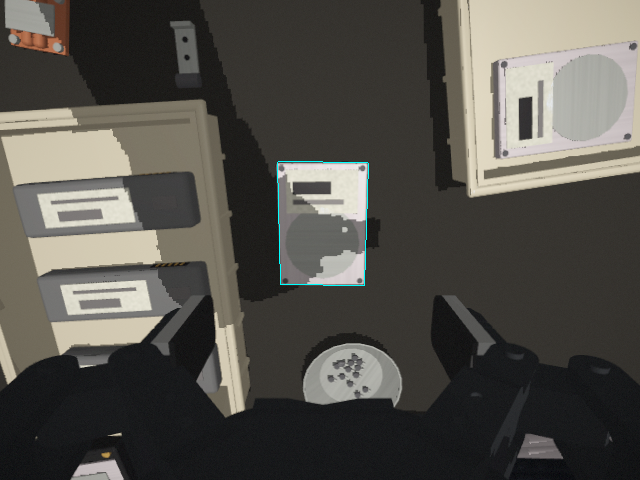

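The drive is at about (323,225), with a tight overlay (3 % error) and clear of the tray rim and the screw bowl. I descend open first and check the force.

```bash
python3 p.py 637,177.6,-5.5,1.48 442.4,359.9,90,0.07
```

```text
turn z 0.6 shift [0.0006, 0.0, 0.1555] rows>=2.5
turn z 80.8 shift [0.2103, 0.1639, -0.0955] rows>=7.6
```

>>> carry_out(
  motion=[0,0,0.6,0.0006,0,0.06,0.0854,0,0,0.6,0.0006,0,0.11,0.0854,0,0,0.6,0.0006,0,0.135,0.0854,0,0,0.6,0.0006,0,0.148,0.0854,0,0,0.6,0.0006,0,0.1555,0.0854,0,0,0.6,0.0006,0,0.1555,0.0854],
)

```text
time_s: 14.65
tool_pos: [637.4, 177.7, -4.9]
eef_rot: [0.0, 0.045, 0.999, 0.0]
force: [-0.1, -0.5, 0.1]
finger_gap: 1.002
grasp_force: 0.0
```

>>> carry_out(
  motion=[0,0,0,0,0,0,0.06,0,0,0,0,0,0,0.06,0,0,0,0,0,0,0.06,0,0,0,0,0,0,0.06],
)

```text
time_s: 15.15
tool_pos: [638.2, 177.9, -3.4]
eef_rot: [0.002, 0.045, 0.999, 0.0]
force: [-0.1, 0.4, 4.8]
finger_gap: 0.79
grasp_force: 67.9
```

>>> carry_out(
  motion=[0,0,0,0,0,-0.01,0.06,0,0,0,0,0,-0.03,0.06,0,0,0,0,0,-0.06,0.06,0,0,0,0,0,-0.0955,0.06,0,0,0,0,0,-0.0955,0.06],
)

```text
time_s: 15.78
tool_pos: [639.0, 178.1, 94.0]
eef_rot: [0.003, 0.045, 0.999, 0.001]
force: [1.1, -0.5, -1.4]
finger_gap: 0.791
grasp_force: 67.4
```

Run:
```python
from h import *
img=vision.grab_frame('wrist'); cv2.imwrite('pics/w7.png',img); s=ctrl.state()
print(np.array(s['tool_pos']),s['finger_gap'],s['force'],s['grasp_force'])
```

```text
[637.94 177.82  91.75] 0.7930952344213367 [ 0.52 -0.83 -1.4 ] 67.36418724060059
```

View pics/w7.png

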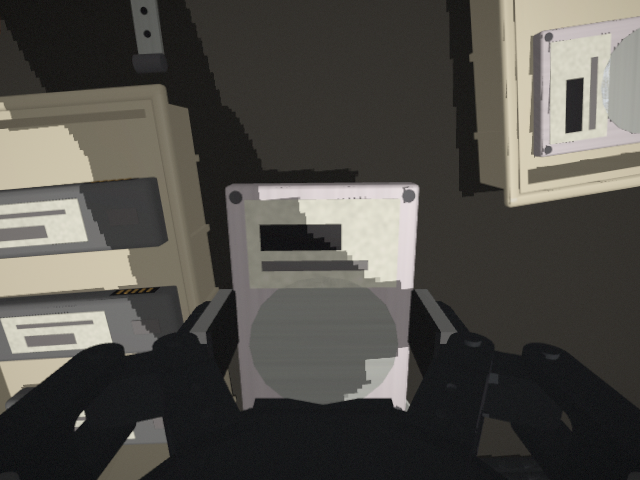

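The drive is held level and centred, with its top edge at row 185. I carry it to its tray.

>>> carry_out(
  motion=[0,0,5,0.012,0.01,0,0.06,0,0,14,0.036,0.028,0,0.06,0,0,23,0.06,0.047,0,0.06,0,0,32,0.083,0.065,0,0.06,0,0,41,0.107,0.083,0,0.06,0,0,50,0.13,0.101,0,0.06,0,0,59,0.154,0.12,0,0.06,0,0,68,0.177,0.138,0,0.06,0,0,76,0.198,0.154,0,0.06,0,0,80.8,0.2103,0.1639,0,0.06,0,0,80.8,0.2103,0.1639,0,0.06],
)

```text
time_s: 17.2
tool_pos: [441.1, 359.9, 88.7]
eef_rot: [-0.0, 0.681, 0.732, -0.001]
force: [-0.8, 0.0, -0.9]
finger_gap: 0.798
grasp_force: 67.3
```

Run:
```python
from h import *
img=vision.grab_frame('wrist'); cv2.imwrite('pics/w8.png',img); s=ctrl.state()
print(np.array(s['tool_pos']),s['finger_gap'],s['force'])
```

```text
[441.8  359.55  88.91] 0.795630475628401 [ 0.17 -0.7  -0.77]
```

View pics/w8.png

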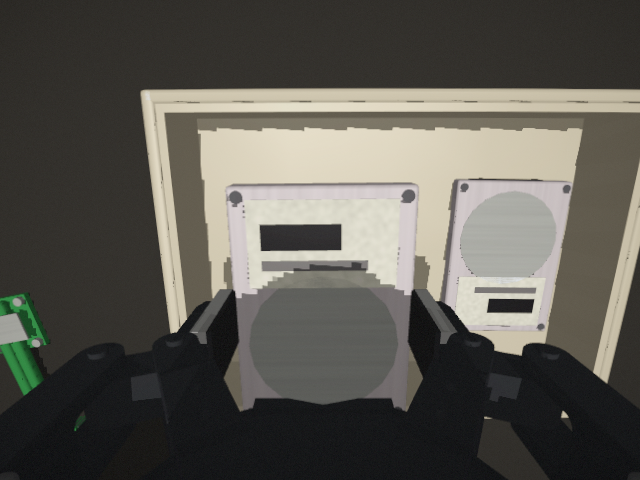

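The drive hangs inside the tray's left part, clear of the left wall (column ~205) and the other drive (column ~452). I lower it.

>>> carry_out(
  motion=[0,0,0,0,0,0.03,0.06,0,0,0,0,0,0.06,0.06,0,0,0,0,0,0.08,0.06,0,0,0,0,0,0.086,0.06,0,0,0,0,0,0.089,0.06,0,0,0,0,0,0.09,0.06,0,0,0,0,0,0.09,0.06],
)

```text
time_s: 18.12
tool_pos: [442.9, 360.2, 0.7]
eef_rot: [0.0, 0.682, 0.731, 0.001]
force: [0.5, 0.2, -0.4]
finger_gap: 0.792
grasp_force: 67.4
```

>>> carry_out(
  motion=[0,0,0,0,0,0.001,0.06,0,0,0,0,0,0.002,0.06,0,0,0,0,0,0.002,0.06],
)

```text
time_s: 18.5
tool_pos: [442.9, 360.3, 0.5]
eef_rot: [0.0, 0.682, 0.731, 0.001]
force: [-3.6, -4.5, 13.4]
finger_gap: 0.79
grasp_force: 69.0
```

>>> carry_out(
  motion=[0,0,0,0,0,-0.001,0.06,0,0,0,0,0,-0.001,0.076,0,0,0,0,0,-0.001,0.083,0,0,0,0,0,-0.001,0.083,0,0,0,0,0,-0.001,0.083,0,0,0,0,0,-0.02,0.083,0,0,0,0,0,-0.06,0.083,0,0,0,0,0,-0.092,0.083],
)

```text
time_s: 19.5
tool_pos: [442.5, 360.0, 91.2]
eef_rot: [0.0, 0.682, 0.731, 0.0]
force: [0.5, 0.4, 0.2]
finger_gap: 0.972
grasp_force: 0.0
```

```bash
python3 p.py 428.5,-4.6,150,1.31
python3 - <<'E'
from h import *
cam=campose('wrist'); img=vision.grab_frame('wrist')
print(fit(img,cam,'drive',[442,360,.07+np.pi/2],130,z=4,pad=0)); cv2.imwrite('pics/w9.png',img)
E
```

```text
turn z -71.1 shift [-0.3626, -0.0393, -0.06] rows>=6.6
(array([442.  , 360.  ,   1.64]), np.float64(0.9888981017441647))
```

View pics/w9.png

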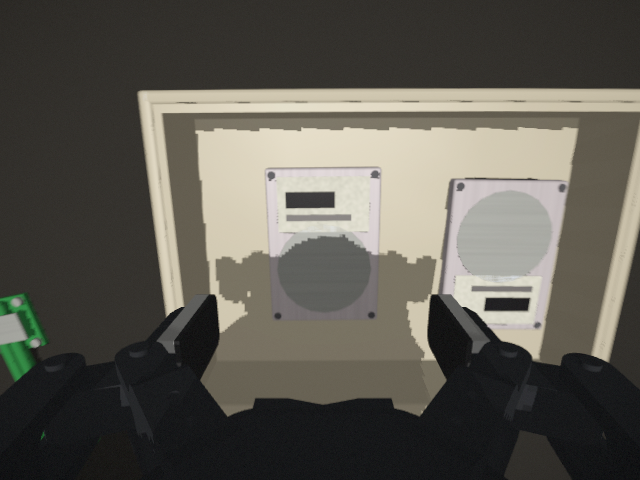

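The drive lies flat at about (323,245), away from the other one. Next is cooler 1.

>>> carry_out(
  motion=[0,0,-71.1,-0.3626,-0.0393,-0.06,0.05,0,0,-71.1,-0.3626,-0.0393,-0.06,0.05,0,0,-71.1,-0.3626,-0.0393,-0.06,0.05,0,0,-71.1,-0.3626,-0.0393,-0.06,0.05,0,0,-71.1,-0.3626,-0.0393,-0.06,0.05,0,0,-71.1,-0.3626,-0.0393,-0.06,0.05,0,0,-71.1,-0.3626,-0.0393,-0.06,0.05,0,0,-71.1,-0.3626,-0.0393,-0.06,0.05,0,0,-71.1,-0.3626,-0.0393,-0.06,0.05,0,0,-71.1,-0.3626,-0.0393,-0.06,0.05,0,0,-71.1,-0.3626,-0.0393,-0.06,0.05],
)

```text
time_s: 20.92
tool_pos: [428.5, -3.8, 149.8]
eef_rot: [-0.0, 0.129, 0.992, 0.0]
force: [0.9, -0.1, -0.2]
finger_gap: 0.582
grasp_force: 0.0
```

```bash
python3 w.py heatsink 428.5 -4.6 -.26 60 w10
```

```text
tcp [428.45  -3.78 149.77] q [-0.    0.13  0.99  0.  ] t 20.925
fit [417.14   4.89  -0.22] 0.648
```

View pics/w10.png

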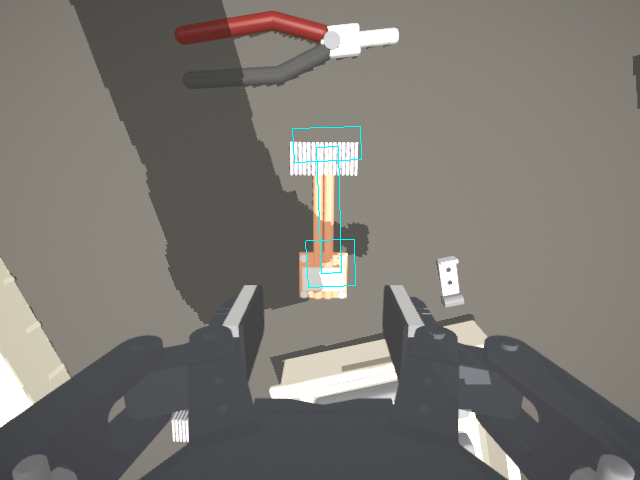

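The lighting got brighter, so the threshold failed and the overlay is off. Reading pixels instead, the fin block centre is (324,159) and the plate centre (323,275).

```bash
python3 - <<'E'
from h import *
cam=campose('wrist')
f=back((324,159),8,cam); p=back((323,275),3,cam); print(f,p,np.arctan2(*(p-f)[1::-1]))
u=(p-f)[:2]/np.linalg.norm((p-f)[:2]); print('origin',f[:2]+52*u,p[:2]-45*u, np.linalg.norm((p-f)[:2]),'exp 97')
img=vision.grab_frame('wrist')
for th in (130,150,170): print(th,fit(img,cam,'heatsink',[428.5,-4.6,-.26],th,pad=10))
E
python3 p.py 427.5,-4.5,1,1.31
```

```text
[376.64  11.52   8.  ] [469.49 -13.96   3.  ] -0.2678661170437499
origin [426.78  -2.24] [426.09  -2.05] 96.27953688747634 exp 97
130 (array([426.05,  -2.19,  -0.25]), np.float64(0.2270674991317271))
150 (array([426.22,  -2.22,  -0.26]), np.float64(0.07843609660196982))
170 (array([426.33,  -2.2 ,  -0.26]), np.float64(0.05175117616309462))
turn z 0.0 shift [0.001, -0.0002, 0.149] rows>=2.4
```

```bash
cat cmd.json
python3 - <<'E'
import json,numpy as np
from p import ax
c=json.load(open('cmd.json')); c[:3]=list(np.array(c[:3])-ax(c[3]).T@np.array([1,-.2,149])); json.dump(c,open('cmd.json','w'))
E
python3 p.py 427,-3.2,2,1.31 432,-364,95,0.06
```

```text
[427.4463276559749, -4.509642319224087, 0.9950000000000045, 1.3105653904720789]turn z 0.0 shift [0.0018, 0.001, 0.148] rows>=2.4
turn z 71.7 shift [-0.0977, -0.3474, -0.093] rows>=6.7
```

>>> carry_out(
  motion=[0,0,0,0.0018,0.001,0.06,0.05,0,0,0,0.0018,0.001,0.11,0.05,0,0,0,0.0018,0.001,0.135,0.05,0,0,0,0.0018,0.001,0.148,0.05,0,0,0,0.0018,0.001,0.148,0.05,0,0,0,0.0018,0.001,0.148,0.005,0,0,0,0.0018,0.001,0.148,0.005,0,0,0,0.0018,0.001,0.148,0.005,0,0,0,0.0018,0.001,0.148,0.005,0,0,0,0.0018,0.001,0.148,0.005],
  grip_force=40,
)

```text
time_s: 22.28
tool_pos: [428.1, -3.2, 3.3]
eef_rot: [0.001, 0.13, 0.992, 0.0]
force: [-0.9, -0.1, 5.6]
finger_gap: 0.17
grasp_force: 39.7
```

>>> carry_out(
  motion=[0,0,0,0,0,-0.03,0.005,0,0,0,0,0,-0.08,0.005,0,0,7,-0.01,-0.035,-0.093,0.005,0,0,15,-0.02,-0.073,-0.093,0.005,0,0,23,-0.031,-0.111,-0.093,0.005,0,0,31,-0.042,-0.15,-0.093,0.005,0,0,40,-0.055,-0.194,-0.093,0.005,0,0,49,-0.067,-0.237,-0.093,0.005,0,0,57,-0.078,-0.276,-0.093,0.005,0,0,65,-0.089,-0.315,-0.093,0.005,0,0,71.7,-0.0977,-0.3474,-0.093,0.005,0,0,71.7,-0.0977,-0.3474,-0.093,0.005],
)

```text
time_s: 23.78
tool_pos: [431.8, -366.0, 94.8]
eef_rot: [0.0, 0.687, 0.727, -0.0]
force: [-0.4, 1.2, -0.9]
finger_gap: 0.17
grasp_force: 39.4
```

Run:
```python
from h import *
img=vision.grab_frame('wrist'); cv2.imwrite('pics/w11.png',img); s=ctrl.state()
print(np.array(s['tool_pos']),s['finger_gap'],s['force'])
```

```text
[ 431.65 -364.62   94.76] 0.1699861445753393 [-0.96 -0.54 -1.41]
```

View pics/w11.png

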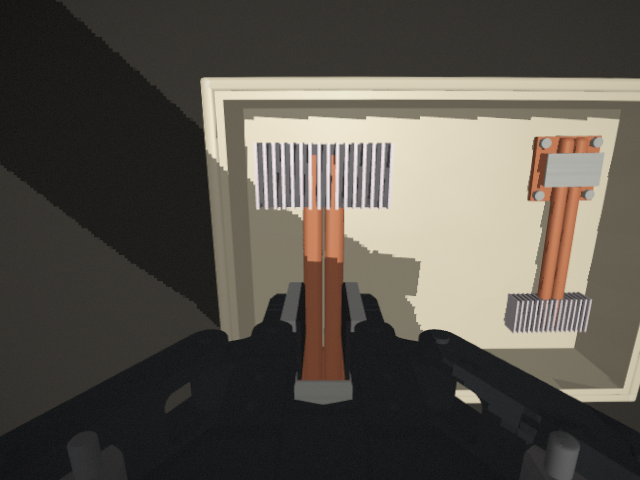

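The cooler is held level over the empty left part of the tray, fins at (324,176), and clear of the walls. I lower it.

>>> carry_out(
  motion=[0,0,0,0,0,0.03,0.005,0,0,0,0,0,0.06,0.005,0,0,0,0,0,0.08,0.005,0,0,0,0,0,0.085,0.005,0,0,0,0,0,0.087,0.005,0,0,0,0,0,0.088,0.005,0,0,0,0,0,0.0885,0.005],
)

```text
time_s: 24.7
tool_pos: [432.5, -364.3, 7.3]
eef_rot: [0.001, 0.686, 0.728, 0.0]
force: [-0.5, 1.6, 5.0]
finger_gap: 0.173
grasp_force: 40.1
```

Touching the floor at 5 N, so I release.

>>> carry_out(
  motion=[0,0,0,0,0,0,0.022,0,0,0,0,0,0,0.034,0,0,0,0,0,0,0.038,0,0,0,0,0,0,0.038,0,0,0,0,0,-0.02,0.038,0,0,0,0,0,-0.06,0.038,0,0,0,0,0,-0.0885,0.038],
)

```text
time_s: 25.58
tool_pos: [432.2, -364.2, 96.5]
eef_rot: [0.0, 0.686, 0.728, 0.0]
force: [-0.2, 0.7, -0.6]
finger_gap: 0.445
grasp_force: 0.0
```

```bash
python3 p.py 638,-181,150,1.32
```

```text
turn z -72.2 shift [0.1705, 0.2165, -0.055] rows>=6.7
```

>>> carry_out(
  motion=[0,0,-72.2,0.1705,0.2165,-0.055,0.05,0,0,-72.2,0.1705,0.2165,-0.055,0.05,0,0,-72.2,0.1705,0.2165,-0.055,0.05,0,0,-72.2,0.1705,0.2165,-0.055,0.05,0,0,-72.2,0.1705,0.2165,-0.055,0.05,0,0,-72.2,0.1705,0.2165,-0.055,0.05,0,0,-72.2,0.1705,0.2165,-0.055,0.05,0,0,-72.2,0.1705,0.2165,-0.055,0.05,0,0,-72.2,0.1705,0.2165,-0.055,0.05,0,0,-72.2,0.1705,0.2165,-0.055,0.05,0,0,-72.2,0.1705,0.2165,-0.055,0.05],
)

```text
time_s: 26.95
tool_pos: [638.0, -181.1, 150.1]
eef_rot: [0.0, 0.126, 0.992, -0.0]
force: [-0.5, -0.0, -0.4]
finger_gap: 0.586
grasp_force: 0.0
```

Run:
```python
from h import *
cam=campose('wrist'); print(np.array(ctrl.state()['tool_pos'])); img=vision.grab_frame('wrist')
print(np.median(img))
for th in (50,60,80,100,130,160): print(th,fit(img,cam,'heatsink',[638.5,-181,-.25],th,pad=10))
```

```text
[ 637.97 -181.13  150.07]
54.0
50 (array([ 636.28, -181.4 ,   -0.31]), np.float64(0.2235014023873198))
60 (array([ 636.59, -181.45,   -0.31]), np.float64(0.08607526778331186))
80 (array([ 636.68, -181.12,   -0.32]), np.float64(0.04545919724911476))
100 (array([ 637.12, -181.21,   -0.32]), np.float64(0.06736805266956845))
130 (array([ 636.96, -180.93,   -0.31]), np.float64(1.114437168693483))
160 (array([ 637.37, -181.09,   -0.31]), np.float64(1.2834262006416286))
```

```bash
python3 p.py 637,-181.2,2,1.26 505,-359.5,95,0.06
```

```text
turn z 3.4 shift [0.001, -0.0005, 0.148] rows>=2.4
turn z 68.8 shift [0.0711, -0.2101, -0.093] rows>=6.4
```

>>> carry_out(
  motion=[0,0,3.4,0.001,-0.0005,0.06,0.05,0,0,3.4,0.001,-0.0005,0.11,0.05,0,0,3.4,0.001,-0.0005,0.135,0.05,0,0,3.4,0.001,-0.0005,0.148,0.05,0,0,3.4,0.001,-0.0005,0.148,0.05,0,0,3.4,0.001,-0.0005,0.148,0.005,0,0,3.4,0.001,-0.0005,0.148,0.005,0,0,3.4,0.001,-0.0005,0.148,0.005,0,0,3.4,0.001,-0.0005,0.148,0.005,0,0,3.4,0.001,-0.0005,0.148,0.005],
)

```text
time_s: 28.25
tool_pos: [638.0, -181.6, 3.8]
eef_rot: [0.001, 0.155, 0.988, -0.0]
force: [-0.7, -1.2, 6.1]
finger_gap: 0.173
grasp_force: 40.0
```

>>> carry_out(
  motion=[0,0,0,0,0,-0.03,0.005,0,0,0,0,0,-0.08,0.005,0,0,7,0.007,-0.021,-0.093,0.005,0,0,15,0.015,-0.045,-0.093,0.005,0,0,23,0.024,-0.07,-0.093,0.005,0,0,31,0.032,-0.095,-0.093,0.005,0,0,39,0.04,-0.119,-0.093,0.005,0,0,47,0.049,-0.144,-0.093,0.005,0,0,55,0.057,-0.168,-0.093,0.005,0,0,63,0.065,-0.192,-0.093,0.005,0,0,68.8,0.0711,-0.2101,-0.093,0.005,0,0,68.8,0.0711,-0.2101,-0.093,0.005],
)

```text
time_s: 29.75
tool_pos: [504.2, -360.3, 95.0]
eef_rot: [-0.0, 0.686, 0.727, -0.0]
force: [0.2, 0.8, -1.1]
finger_gap: 0.167
grasp_force: 39.2
```

Run:
```python
from h import *
img=vision.grab_frame('wrist'); cv2.imwrite('pics/w12.png',img); s=ctrl.state()
print(np.array(s['tool_pos']),s['finger_gap'],s['force'])
```

```text
[ 504.8  -359.63   95.04] 0.17030186463171 [-0.05  0.32 -1.1 ]
```

View pics/w12.png

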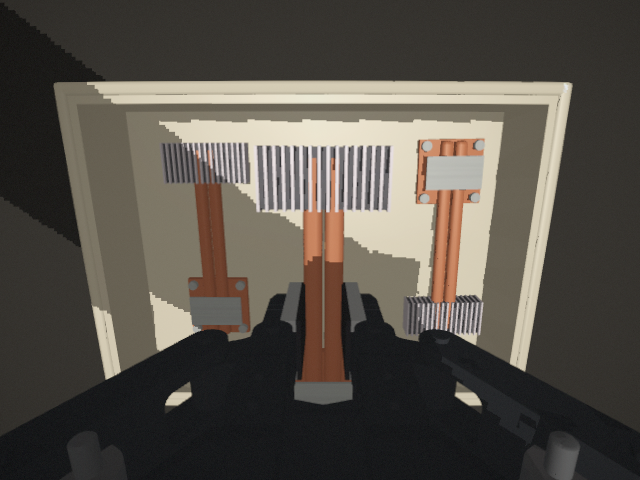

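The held cooler is centred in the gap (neighbour edges at columns 248 and 404), and the first cooler lies flat. I lower it.

>>> carry_out(
  motion=[0,0,0,0,0,0.03,0.005,0,0,0,0,0,0.06,0.005,0,0,0,0,0,0.08,0.005,0,0,0,0,0,0.085,0.005,0,0,0,0,0,0.087,0.005,0,0,0,0,0,0.088,0.005,0,0,0,0,0,0.0885,0.005],
)

```text
time_s: 30.68
tool_pos: [505.7, -359.8, 7.8]
eef_rot: [0.001, 0.686, 0.728, 0.0]
force: [-0.7, 1.2, 6.3]
finger_gap: 0.17
grasp_force: 39.9
```

>>> carry_out(
  motion=[0,0,0,0,0,0,0.022,0,0,0,0,0,0,0.034,0,0,0,0,0,0,0.036,0,0,0,0,0,0,0.036,0,0,0,0,0,-0.02,0.036,0,0,0,0,0,-0.06,0.036,0,0,0,0,0,-0.12,0.036,0,0,0,0,0,-0.18,0.036,0,0,0,0,0,-0.18,0.036],
)

```text
time_s: 31.8
tool_pos: [507.1, -361.0, 192.5]
eef_rot: [0.005, 0.686, 0.728, 0.001]
force: [-0.4, -0.4, -1.1]
finger_gap: 0.42
grasp_force: 0.0
```

Run:
```python
from h import *
cam=campose('wrist'); s=ctrl.state(); print(np.array(s['tool_pos']),s['force'],s['grasp_force'])
img=vision.grab_frame('wrist'); hsv=cv2.cvtColor(img,cv2.COLOR_BGR2HSV)
# orange (copper) blobs on the floor plane: position and size in the tray frame
m=((hsv[...,0]<14)&(hsv[...,1]>110)&(hsv[...,2]>50)).astype(np.uint8)
m=cv2.morphologyEx(m,cv2.MORPH_CLOSE,np.ones((9,9)))
for c in cv2.findContours(m,cv2.RETR_EXTERNAL,cv2.CHAIN_APPROX_NONE)[0]:
    if cv2.contourArea(c)<400: continue
    P=np.array([back(q,12,cam)[:2] for q in c[:,0].astype(float)],np.float32)-[499,-360]
    P=P@R.from_euler('z',.06).as_matrix()[:2,:2]; print(cv2.minAreaRect(P.astype(np.float32)))
t=campose('top'); img=vision.grab_frame('top')
g=img[90:300,90:545].max(2)
for n,k,p,th in (('batt1','battery',[603,14.5,-.01+np.pi/2],0),('batt2','battery',[677,14,-.01+np.pi/2],0)):
    q=proj(place(np.array([[-67.5,0,20],[0,0,20],[67.5,0,20],[0,25,20],[0,-25,20]]),*p,4),t); print(n,q.round(),[img[int(b),int(a)].tolist() for a,b in q])
```

```text
[ 507.13 -361.02  192.54] [-0.42 -0.37 -1.07] 0.0
((-65.3090591430664, -1.7133941650390625), (118.18348693847656, 39.22504425048828), 89.778076171875)
((6.051520347595215, -0.7696571350097656), (38.07835006713867, 120.83572387695312), 0.6454869508743286)
((83.36135864257812, 6.8108367919921875), (38.49768829345703, 122.44105529785156), 0.2140621840953827)
batt1 [[342. 183.]
 [311. 183.]
 [280. 182.]
 [311. 194.]
 [311. 172.]] [[116, 119, 121], [240, 249, 250], [234, 249, 252], [231, 247, 251], [231, 247, 251]]
batt2 [[342. 151.]
 [312. 150.]
 [281. 149.]
 [311. 161.]
 [312. 139.]] [[121, 124, 126], [238, 248, 249], [228, 245, 250], [76, 89, 95], [227, 245, 250]]
```

```bash
python3 -c "
from cell import ticket; print(ticket.close_job())"
```

```text
the job is handed in; nothing more can be done
None
```

I placed all five parts in their matching trays and handed the job in at about 32 s of robot time; each part looked flat and clear of its neighbours, but `ticket.close_job()` returned no verdict, so the result is unconfirmed.

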